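Load the depositor's nozzle bar from the drain rack, lane by lane

ROBOT

A 6-joint arm with a two-finger parallel gripper is mounted at the origin on a cart in front of the work surface, level with it; the furniture and walls round the work are solid. World frame = base frame: x ahead of the robot, y to its left, z up, the work surface at z = 0. Lengths are in m, angles in degrees, forces in N, time in s.
With the tool pointing down it reaches from about 0.275 to 0.725 m from the base axis. Payload 5.6 kg.
Tool frame: the origin (TCP) lies midway between the tips of the shut fingers; the grasp point (between the pads) lies 19 mm behind it (grip_depth is the distance from the TCP to the grasp point, in m); z points along the fingers, y is the direction in which the jaws open and shut (so a half turn about z gives the same grasp; the last joint's range is limited). The gripper opens to 85 mm and grips with 20 to 120 N. Pads are 22 mm wide; open, the fingers measure 114 mm over their backs; the gripper's body (76 mm by 85 mm) begins 54 mm behind the grasp point. The pads swing forward as they close: fully open they stand 13 mm farther back than shut.
Start: joints at [-57.491, 14.616, 6.199, 0, -81.583, -16.306], TCP at [0.153, -0.528, 0.231] pointing down, gripper open.
Joint ranges: [-168.99, 168.99], [-69.2, 112.95], [-62.41, 85.93], [-164.36, 98.24], [-168.68, -3.75], [-174.98, 174.98]. Speed limits (degrees/s): [147.25, 147.25, 180, 180, 180, 180].

INTERFACE

Orientations are given as a 3x3 rotation matrix whose columns are the frame's x, y, z axes.
In Python, from cell import * gives the robot as it stands. Calls block until the motion is done:
- move_ptp(position, orientation): joint-space move of the TCP to a pose.
- move_straight(position, v=0.15, ori=None, guard=None): straight line of the TCP; ori=None keeps the orientation; v is the mean speed in m/s. With guard (N) it stops when the force on the tool has changed by that much, and returns True; else False.
- move_j(angles): joint-space move.
- gripper_to(opening): finger opening in m; the grip force is fixed at half the most; returns when the fingers have stopped.
- dwell(seconds).
- ik(position, orientation): joint angles nearest the present ones, or None.
- read_state(): the state.
- snapshot(name): name is "scene" or "top"; returns a dict with "color" (400x640x3 uint8, blue, green, red), "range_z" (400x640 float32, m along the optical axis (not along the pixel's ray), 0 where there is no reading), "fx", "fy", "cx", "cy" (pixels), "eye" and "attitude" of the camera in the world. Camera axes: x right, y down, z forward; pixel columns grow to the right and rows downward; lengths in m; the calibration is good to about 2 mm. A picture is of the moment at which its call begins.
A pose or a line that the arm cannot do raises PlanningError and nothing moves.
- finish_job(): hands the job in, once; it reports no verdict.
The state is a dict: "time": time; "joint_pos": joint angles; "joint_vel": joint speeds; "tau": joint torques, N m; "tool_pos": TCP position; "orientation": TCP orientation; "contact_force": force on the tool from outside, world axes, zero at the start; "wrist_torque": the same for the moment, N m; "gripper_width": finger opening in m.
Only numpy, scipy, OpenCV 4.12 (cv2) and the standard library are available. Lean on these libraries where they do the work, as an engineer would, in place of code of your own. Each camera call takes 0.05 s, during which the arm holds its last target.

TASK

The washed nozzles stand in the white drain rack in lane order, lane 1 at the end with the wire carrying handle; load them one at a time into the steel nozzle bar in the same lane order, where lane 1 is the seat at the end with the inlet pipe. So the nozzle at the handle end goes straight into the seat at the pipe end, its neighbour into the next seat, and so on until all four stand upright, fully down in their seats. They are clean: do not set any of them down on the table or in another lane's seat on the way, and leave the spare nozzle and the timer where they are.

Things in the scene. Friction and masses are not known exactly. Their poses are not given: they have to be found in the camera images.
- drain_rack: fixed white board on feet, 264 x 76 mm, top 28 mm above the table, turned any way, on the left or right. Origin under its middle at table height; x runs along it to the end with the wire handle (loop sticks out 35 mm), z up. Seat centres on y = 0 at x = +96 mm (lane 1), +32, -32, -96 (lane 4): 52 mm across, 8 deep, chamfered 3 mm; floor 20 mm above the table. Each holds a nozzle
- nozzle_bar: fixed steel nozzle bar, seats up, 264 x 76 mm, top 38 mm above the table, turned any way, on the other side. Origin under its middle at table height; x runs along it to the end with the inlet pipe (flanged, sticks out 38 mm), z up. Seat centres on y = 0 at x = +96 mm (lane 1), +32, -32, -96 (lane 4): 52 mm across, 8 deep, chamfered 3 mm; floor 30 mm above the table. Empty at the start
- nozzle_0: grey steel piping nozzle, plain round tip: cone standing on its wide end, 32 mm across the foot, 42 mm high, about 12 mm across the tip; in any lane of the drain rack. Origin: centre of its foot, z up to the tip. Grasp the upper cone from above, fingers closing across the row (neighbours 64 mm away)
- nozzle_1: grey steel piping nozzle, star tip: cone standing on its wide end, 36 mm across the foot, 46 mm high, about 16 mm across the tip; in any lane of the drain rack. Origin: centre of its foot, z up to the tip. Grasp the upper cone from above, fingers closing across the row (neighbours 64 mm away)
- nozzle_2: grey steel piping nozzle, plain narrow tip, the smallest: cone standing on its wide end, 32 mm across the foot, 40 mm high, about 9 mm across the tip; in any lane of the drain rack. Origin: centre of its foot, z up to the tip. Grasp the upper cone from above, fingers closing across the row (neighbours 64 mm away)
- nozzle_3: grey steel piping nozzle, large star tip, the biggest: cone standing on its wide end, 39 mm across the foot, 50 mm high, about 20 mm across the tip; in any lane of the drain rack. Origin: centre of its foot, z up to the tip. Grasp the upper cone from above, fingers closing across the row (neighbours 64 mm away)
- spare_nozzle: bystander, leave alone: white plastic nozzle 48 mm across and 52 mm high, standing on the table beyond the work. Origin: centre of its foot.
- timer: bystander, leave alone: white kitchen timer 70 x 64 x 19 mm lying on the table beyond the work. Origin: centre of its underside.
Mind the look-alikes: they are no part of the job. What is shaped like the nozzle_1 but blue is not meant.

How it is judged (in metres and radians):
At the end, for the whole second after the job is handed in: Each of the four seats of the nozzle bar holds one nozzle: its foot within 12 mm of the seat's centre along and across the bar and within 4 mm of the seat's floor, upright within 7 degrees, at rest, no finger touching it (((x of nozzle_0 in the frame of nozzle_bar between 0.084 and 0.108 m and y of nozzle_0 in the frame of nozzle_bar between -0.012 and 0.012 m and z of nozzle_0 in the frame of nozzle_bar between 0.026 and 0.034 m) or (x of nozzle_1 in the frame of nozzle_bar between 0.084 and 0.108 m and y of nozzle_1 in the frame of nozzle_bar between -0.012 and 0.012 m and z of nozzle_1 in the frame of nozzle_bar between 0.026 and 0.034 m) or (x of nozzle_2 in the frame of nozzle_bar between 0.084 and 0.108 m and y of nozzle_2 in the frame of nozzle_bar between -0.012 and 0.012 m and z of nozzle_2 in the frame of nozzle_bar between 0.026 and 0.034 m) or (x of nozzle_3 in the frame of nozzle_bar between 0.084 and 0.108 m and y of nozzle_3 in the frame of nozzle_bar between -0.012 and 0.012 m and z of nozzle_3 in the frame of nozzle_bar between 0.026 and 0.034 m)) and ((x of nozzle_0 in the frame of nozzle_bar between 0.02 and 0.044 m and y of nozzle_0 in the frame of nozzle_bar between -0.012 and 0.012 m and z of nozzle_0 in the frame of nozzle_bar between 0.026 and 0.034 m) or (x of nozzle_1 in the frame of nozzle_bar between 0.02 and 0.044 m and y of nozzle_1 in the frame of nozzle_bar between -0.012 and 0.012 m and z of nozzle_1 in the frame of nozzle_bar between 0.026 and 0.034 m) or (x of nozzle_2 in the frame of nozzle_bar between 0.02 and 0.044 m and y of nozzle_2 in the frame of nozzle_bar between -0.012 and 0.012 m and z of nozzle_2 in the frame of nozzle_bar between 0.026 and 0.034 m) or (x of nozzle_3 in the frame of nozzle_bar between 0.02 and 0.044 m and y of nozzle_3 in the frame of nozzle_bar between -0.012 and 0.012 m and z of nozzle_3 in the frame of nozzle_bar between 0.026 and 0.034 m)) and ((x of nozzle_0 in the frame of nozzle_bar between -0.044 and -0.02 m and y of nozzle_0 in the frame of nozzle_bar between -0.012 and 0.012 m and z of nozzle_0 in the frame of nozzle_bar between 0.026 and 0.034 m) or (x of nozzle_1 in the frame of nozzle_bar between -0.044 and -0.02 m and y of nozzle_1 in the frame of nozzle_bar between -0.012 and 0.012 m and z of nozzle_1 in the frame of nozzle_bar between 0.026 and 0.034 m) or (x of nozzle_2 in the frame of nozzle_bar between -0.044 and -0.02 m and y of nozzle_2 in the frame of nozzle_bar between -0.012 and 0.012 m and z of nozzle_2 in the frame of nozzle_bar between 0.026 and 0.034 m) or (x of nozzle_3 in the frame of nozzle_bar between -0.044 and -0.02 m and y of nozzle_3 in the frame of nozzle_bar between -0.012 and 0.012 m and z of nozzle_3 in the frame of nozzle_bar between 0.026 and 0.034 m)) and ((x of nozzle_0 in the frame of nozzle_bar between -0.108 and -0.084 m and y of nozzle_0 in the frame of nozzle_bar between -0.012 and 0.012 m and z of nozzle_0 in the frame of nozzle_bar between 0.026 and 0.034 m) or (x of nozzle_1 in the frame of nozzle_bar between -0.108 and -0.084 m and y of nozzle_1 in the frame of nozzle_bar between -0.012 and 0.012 m and z of nozzle_1 in the frame of nozzle_bar between 0.026 and 0.034 m) or (x of nozzle_2 in the frame of nozzle_bar between -0.108 and -0.084 m and y of nozzle_2 in the frame of nozzle_bar between -0.012 and 0.012 m and z of nozzle_2 in the frame of nozzle_bar between 0.026 and 0.034 m) or (x of nozzle_3 in the frame of nozzle_bar between -0.108 and -0.084 m and y of nozzle_3 in the frame of nozzle_bar between -0.012 and 0.012 m and z of nozzle_3 in the frame of nozzle_bar between 0.026 and 0.034 m)) and angle between each of nozzle_0, nozzle_1, nozzle_2, nozzle_3's own z axis and vertical below 0.12 rad and linear speed of each of nozzle_0, nozzle_1, nozzle_2, nozzle_3 below 0.02 m/s and contact force between each of nozzle_0, nozzle_1, nozzle_2, nozzle_3 and the fingers below 0.05 N).
It fails at once if a nozzle is put into a lane of the nozzle bar while the nozzle that belongs in that lane still stands in the drain rack (wrong order) ((((x of nozzle_0 in the frame of nozzle_bar between 0.082 and 0.11 m and y of nozzle_0 in the frame of nozzle_bar between -0.014 and 0.014 m and z of nozzle_0 in the frame of nozzle_bar between 0.025 and 0.0335 m) or (x of nozzle_1 in the frame of nozzle_bar between 0.082 and 0.11 m and y of nozzle_1 in the frame of nozzle_bar between -0.014 and 0.014 m and z of nozzle_1 in the frame of nozzle_bar between 0.025 and 0.0335 m) or (x of nozzle_2 in the frame of nozzle_bar between 0.082 and 0.11 m and y of nozzle_2 in the frame of nozzle_bar between -0.014 and 0.014 m and z of nozzle_2 in the frame of nozzle_bar between 0.025 and 0.0335 m) or (x of nozzle_3 in the frame of nozzle_bar between 0.082 and 0.11 m and y of nozzle_3 in the frame of nozzle_bar between -0.014 and 0.014 m and z of nozzle_3 in the frame of nozzle_bar between 0.025 and 0.0335 m)) and ((x of nozzle_0 in the frame of drain_rack between 0.082 and 0.11 m and y of nozzle_0 in the frame of drain_rack between -0.014 and 0.014 m and z of nozzle_0 in the frame of drain_rack between 0.015 and 0.026 m) or (x of nozzle_1 in the frame of drain_rack between 0.082 and 0.11 m and y of nozzle_1 in the frame of drain_rack between -0.014 and 0.014 m and z of nozzle_1 in the frame of drain_rack between 0.015 and 0.026 m) or (x of nozzle_2 in the frame of drain_rack between 0.082 and 0.11 m and y of nozzle_2 in the frame of drain_rack between -0.014 and 0.014 m and z of nozzle_2 in the frame of drain_rack between 0.015 and 0.026 m) or (x of nozzle_3 in the frame of drain_rack between 0.082 and 0.11 m and y of nozzle_3 in the frame of drain_rack between -0.014 and 0.014 m and z of nozzle_3 in the frame of drain_rack between 0.015 and 0.026 m))) or (((x of nozzle_0 in the frame of nozzle_bar between 0.018 and 0.046 m and y of nozzle_0 in the frame of nozzle_bar between -0.014 and 0.014 m and z of nozzle_0 in the frame of nozzle_bar between 0.025 and 0.0335 m) or (x of nozzle_1 in the frame of nozzle_bar between 0.018 and 0.046 m and y of nozzle_1 in the frame of nozzle_bar between -0.014 and 0.014 m and z of nozzle_1 in the frame of nozzle_bar between 0.025 and 0.0335 m) or (x of nozzle_2 in the frame of nozzle_bar between 0.018 and 0.046 m and y of nozzle_2 in the frame of nozzle_bar between -0.014 and 0.014 m and z of nozzle_2 in the frame of nozzle_bar between 0.025 and 0.0335 m) or (x of nozzle_3 in the frame of nozzle_bar between 0.018 and 0.046 m and y of nozzle_3 in the frame of nozzle_bar between -0.014 and 0.014 m and z of nozzle_3 in the frame of nozzle_bar between 0.025 and 0.0335 m)) and ((x of nozzle_0 in the frame of drain_rack between 0.018 and 0.046 m and y of nozzle_0 in the frame of drain_rack between -0.014 and 0.014 m and z of nozzle_0 in the frame of drain_rack between 0.015 and 0.026 m) or (x of nozzle_1 in the frame of drain_rack between 0.018 and 0.046 m and y of nozzle_1 in the frame of drain_rack between -0.014 and 0.014 m and z of nozzle_1 in the frame of drain_rack between 0.015 and 0.026 m) or (x of nozzle_2 in the frame of drain_rack between 0.018 and 0.046 m and y of nozzle_2 in the frame of drain_rack between -0.014 and 0.014 m and z of nozzle_2 in the frame of drain_rack between 0.015 and 0.026 m) or (x of nozzle_3 in the frame of drain_rack between 0.018 and 0.046 m and y of nozzle_3 in the frame of drain_rack between -0.014 and 0.014 m and z of nozzle_3 in the frame of drain_rack between 0.015 and 0.026 m))) or (((x of nozzle_0 in the frame of nozzle_bar between -0.046 and -0.018 m and y of nozzle_0 in the frame of nozzle_bar between -0.014 and 0.014 m and z of nozzle_0 in the frame of nozzle_bar between 0.025 and 0.0335 m) or (x of nozzle_1 in the frame of nozzle_bar between -0.046 and -0.018 m and y of nozzle_1 in the frame of nozzle_bar between -0.014 and 0.014 m and z of nozzle_1 in the frame of nozzle_bar between 0.025 and 0.0335 m) or (x of nozzle_2 in the frame of nozzle_bar between -0.046 and -0.018 m and y of nozzle_2 in the frame of nozzle_bar between -0.014 and 0.014 m and z of nozzle_2 in the frame of nozzle_bar between 0.025 and 0.0335 m) or (x of nozzle_3 in the frame of nozzle_bar between -0.046 and -0.018 m and y of nozzle_3 in the frame of nozzle_bar between -0.014 and 0.014 m and z of nozzle_3 in the frame of nozzle_bar between 0.025 and 0.0335 m)) and ((x of nozzle_0 in the frame of drain_rack between -0.046 and -0.018 m and y of nozzle_0 in the frame of drain_rack between -0.014 and 0.014 m and z of nozzle_0 in the frame of drain_rack between 0.015 and 0.026 m) or (x of nozzle_1 in the frame of drain_rack between -0.046 and -0.018 m and y of nozzle_1 in the frame of drain_rack between -0.014 and 0.014 m and z of nozzle_1 in the frame of drain_rack between 0.015 and 0.026 m) or (x of nozzle_2 in the frame of drain_rack between -0.046 and -0.018 m and y of nozzle_2 in the frame of drain_rack between -0.014 and 0.014 m and z of nozzle_2 in the frame of drain_rack between 0.015 and 0.026 m) or (x of nozzle_3 in the frame of drain_rack between -0.046 and -0.018 m and y of nozzle_3 in the frame of drain_rack between -0.014 and 0.014 m and z of nozzle_3 in the frame of drain_rack between 0.015 and 0.026 m))) or (((x of nozzle_0 in the frame of nozzle_bar between -0.11 and -0.082 m and y of nozzle_0 in the frame of nozzle_bar between -0.014 and 0.014 m and z of nozzle_0 in the frame of nozzle_bar between 0.025 and 0.0335 m) or (x of nozzle_1 in the frame of nozzle_bar between -0.11 and -0.082 m and y of nozzle_1 in the frame of nozzle_bar between -0.014 and 0.014 m and z of nozzle_1 in the frame of nozzle_bar between 0.025 and 0.0335 m) or (x of nozzle_2 in the frame of nozzle_bar between -0.11 and -0.082 m and y of nozzle_2 in the frame of nozzle_bar between -0.014 and 0.014 m and z of nozzle_2 in the frame of nozzle_bar between 0.025 and 0.0335 m) or (x of nozzle_3 in the frame of nozzle_bar between -0.11 and -0.082 m and y of nozzle_3 in the frame of nozzle_bar between -0.014 and 0.014 m and z of nozzle_3 in the frame of nozzle_bar between 0.025 and 0.0335 m)) and ((x of nozzle_0 in the frame of drain_rack between -0.11 and -0.082 m and y of nozzle_0 in the frame of drain_rack between -0.014 and 0.014 m and z of nozzle_0 in the frame of drain_rack between 0.015 and 0.026 m) or (x of nozzle_1 in the frame of drain_rack between -0.11 and -0.082 m and y of nozzle_1 in the frame of drain_rack between -0.014 and 0.014 m and z of nozzle_1 in the frame of drain_rack between 0.015 and 0.026 m) or (x of nozzle_2 in the frame of drain_rack between -0.11 and -0.082 m and y of nozzle_2 in the frame of drain_rack between -0.014 and 0.014 m and z of nozzle_2 in the frame of drain_rack between 0.015 and 0.026 m) or (x of nozzle_3 in the frame of drain_rack between -0.11 and -0.082 m and y of nozzle_3 in the frame of drain_rack between -0.014 and 0.014 m and z of nozzle_3 in the frame of drain_rack between 0.015 and 0.026 m)))).
It fails at once if a nozzle is set down or dropped on the table (its foot's centre lower than 12 mm above it) (height (world z) of any of nozzle_0, nozzle_1, nozzle_2, nozzle_3 below 0.012 m).
It fails at once if the spare nozzle or the timer is moved more than 20 mm (distance of any of spare_nozzle, timer from where it was at the start of the episode above 0.02 m).
It also fails if it takes over 96 s, if anything falls off the work surface, if the arm or the gripper's body presses on something with over 40 N, if the wrist force passes 120 N, or if a joint passes its speed limit or range.

## Working session

There is one attempt and no reset: what is moved stays moved. The work goes in short steps, each a Python script; the robot and the scene stay as the last script left them, time stands still between calls to the robot, and variables do not carry over. Pictures are saved under pics/ and viewed, and the job is handed in when it is done.

```bash
mkdir -p pics; ls; python3 - <<'E'
from cell import *
import cv2,numpy as np
for n in("scene","top"):
    s=snapshot(n); cv2.imwrite(f"pics/{n}0.png",s["color"]); np.savez(f"{n}0.npz",**s)
    print(n,s["fx"],s["fy"],s["cx"],s["cy"],s["eye"],s["attitude"])
print(read_state())
E
```

```text
pics
scene 394.6362218021274 394.6362218021274 315.34622570341304 196.29252521844475 [0.30166378 0.42225595 0.69802007] [[-0.77966845 -0.49339468  0.3855889 ]
 [-0.62597509  0.59788262 -0.50069108]
 [ 0.01650141 -0.63174208 -0.775003  ]]
top 385.99962736345816 385.99962736345816 319.322907310992 201.26897771284723 [ 0.48392164 -0.02115432  0.87803876] [[ 0.02654393 -0.98525723  0.1690077 ]
 [-0.99961004 -0.02469426  0.0130372 ]
 [-0.00867147 -0.16928786 -0.9855285 ]]
{'time': 0.1, 'joint_pos': array([-5.74891146e+01,  1.46489257e+01,  6.13792134e+00, -2.28077918e-02,
       -8.15820567e+01, -1.63070102e+01]), 'joint_vel': array([-0.02519566, -0.09564237,  0.26373449,  0.09376006, -0.11131947,
        0.03921223]), 'tau': array([-3.64248830e-03, -3.87601125e+01,  2.38472593e+01,  5.37799940e+00,
       -3.87771288e-03, -1.48395839e-05]), 'tool_pos': array([ 0.15341123, -0.52771842,  0.23049548]), 'orientation': array([[-9.60291142e-01, -2.78999337e-01, -5.40874686e-04],
       [-2.78999850e-01,  9.60289843e-01,  1.58132061e-03],
       [ 7.82090653e-05,  1.66943213e-03, -9.99998603e-01]]), 'contact_force': array([ 0.64899329, -0.88195594,  0.4792523 ]), 'wrist_torque': array([ 0.02469227, -0.00623565, -0.01276736]), 'gripper_width': 0.08535539293050393}
```

View pics/top0.png

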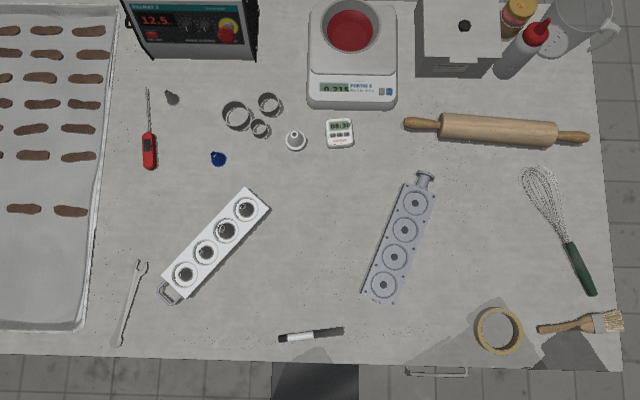

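View pics/scene0.png

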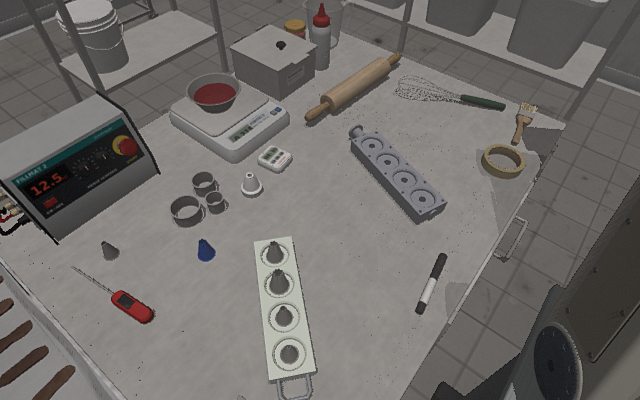

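The top view shows the rack at left, with its handle at about (165,293). The bar is at right, with the pipe at about (425,178). The blue nozzle, the spare and the timer are all beyond the work. Next I'll measure poses from the depth data.

```bash
cat > h.py <<'E'
import numpy as np,cv2
def cloud(s):
    z=s["range_z"];v,u=np.indices(z.shape)
    P=np.stack([(u-s["cx"])/s["fx"]*z,(v-s["cy"])/s["fy"]*z,z],-1)
    W=P@np.asarray(s["attitude"]).T+s["eye"]; W[z<=0]=np.nan
    return W
E
python3 - <<'E'
from h import *
def fit(P,guess):
    r=cv2.minAreaRect((P[:,:2]*1000).astype(np.float32))
    return r
for n in("top","scene"):
    s=np.load(n+"0.npz");W=cloud(s).reshape(-1,3)
    C=s["color"].reshape(-1,3).astype(int)
    m0=(W[:,0]>.3)&(W[:,0]<.55)&(abs(W[:,1])<.15)&(W[:,2]<.02); print(n,"table z",np.nanmedian(W[m0,2]))
    for nm,lo,hi,zt in(("rack",.02,.034,.028),("bar",.03,.044,.038)):
        m=(W[:,2]>zt-.006)&(W[:,2]<zt+.006)&(W[:,0]>.25)&(W[:,0]<.62)
        m&=(W[:,1]>.05)&(W[:,1]<.42) if nm=="rack" else (W[:,1]<-.05)&(W[:,1]>-.35)
        P=W[m]
        # largest connected blob on 4mm grid
        g=np.zeros((200,250),np.uint8);ij=((P[:,:2]-[.0,-.5])/.004).astype(int);g[ij[:,0],ij[:,1]]=1
        g2=cv2.morphologyEx(g,cv2.MORPH_CLOSE,np.ones((3,3)))
        _,l,st,_=cv2.connectedComponentsWithStats(g2);k=1+st[1:,4].argmax()
        Q=P[l[ij[:,0],ij[:,1]]==k]
        r=fit(Q,0);print(n,nm,len(Q),np.median(Q[:,2]),r)
    # nozzles: high points near rack
    m=(W[:,2]>.04)&(W[:,2]<.09)&(W[:,0]>.2)&(W[:,0]<.55)&(W[:,1]>.1)&(W[:,1]<.45);P=W[m]
    g=np.zeros((200,250),np.uint8);ij=((P[:,:2]-[.0,-.5])/.004).astype(int);g[ij[:,0],ij[:,1]]=1
    k,l=cv2.connectedComponents(cv2.dilate(g,np.ones((3,3))))
    for i in range(1,k):
        Q=P[l[ij[:,0],ij[:,1]]==i]
        if len(Q)>15: 
            T=Q[Q[:,2]>np.percentile(Q[:,2],60)]
            print(" noz",len(Q),"top",Q[:,2].max(),"mean",Q.mean(0),"tipmean",T.mean(0))
for n in("top","scene"):
    s=np.load(n+"0.npz")
    a,b=((130,310),(150,280)) if n=="top" else ((225,395),(230,340))
    cv2.imwrite(f"pics/{n}_rack.png",cv2.resize(s["color"][a[0]+30*(n=="top"):a[1],b[0]:b[1]],None,fx=4 if n=="top" else 3.5,fy=4 if n=="top" else 3.5,interpolation=cv2.INTER_CUBIC))
E
```

```text
top table z 0.0010817488370047368
top rack 2901 0.028509971122116617 ((521.6223754882812, 227.04360961914062), (77.07554626464844, 297.2916564941406), 49.66168975830078)
top bar 2570 0.03831957401103514 ((524.1539916992188, -180.18460083007812), (76.56867980957031, 234.00462341308594), 68.51618957519531)
 noz 58 top 0.06292182069807284 mean [0.46176423 0.27470868 0.0494171 ] tipmean [0.46119428 0.27618482 0.05596344]
 noz 61 top 0.06379237461946052 mean [0.50980222 0.23302989 0.0516148 ] tipmean [0.51027184 0.23359897 0.05888208]
 noz 25 top 0.06710511079409931 mean [0.54784417 0.19348599 0.0498525 ] tipmean [0.54858833 0.19381189 0.05670838]
scene table z -0.0008259974803246917
scene rack 3638 0.027002379489361572 ((529.3211669921875, 218.31048583984375), (76.08451843261719, 273.93115234375), 49.71939468383789)
scene bar 1575 0.03648777005950676 ((522.1449584960938, -180.5088348388672), (79.4853744506836, 235.26309204101562), 68.98509216308594)
 noz 86 top 0.059236851936961266 mean [0.45758789 0.27923441 0.04823557] tipmean [0.45872967 0.27837071 0.05405617]
 noz 103 top 0.06119411230549332 mean [0.50623247 0.23806226 0.04993202] tipmean [0.50699739 0.23754463 0.0567935 ]
 noz 79 top 0.06867978814330966 mean [0.54688181 0.19602491 0.05111404] tipmean [0.54805157 0.19547132 0.05907693]
```

```bash
cat >> h.py <<'E'
from scipy.optimize import minimize
def project(s,X):
    p=(np.asarray(X)-s["eye"])@np.asarray(s["attitude"])
    return np.stack([p[:,0]/p[:,2]*s["fx"]+s["cx"],p[:,1]/p[:,2]*s["fy"]+s["cy"]],-1)
def rectfit(P,p0,L=.264,Wd=.076):
    # smooth cost: points outside penalised, model area without points penalised
    from scipy.spatial import cKDTree
    gx,gy=np.meshgrid(np.linspace(-L/2,L/2,89),np.linspace(-Wd/2,Wd/2,27));
    G=np.c_[gx.ravel(),gy.ravel()];d=np.min(np.abs(np.abs(gx.ravel())[:,None]-[.096,.032])**2+gy.ravel()[:,None]**2,1)**.5
    edge=G[(np.abs(G[:,0])>L/2-.006)|(np.abs(G[:,1])>Wd/2-.006)]
    t=cKDTree(P[:,:2])
    def cost(p):
        c,s_=np.cos(p[2]),np.sin(p[2]);R=np.array([[c,-s_],[s_,c]])
        q=(P[:,:2]-p[:2])@R
        out=np.maximum(0,np.abs(q)-[L/2,Wd/2]);o=np.minimum(np.hypot(out[:,0],out[:,1]),.008)
        dd=np.minimum(t.query(edge@R.T+p[:2])[0],.008)
        return (o.sum()/len(P)*3+np.maximum(dd-.002,0).mean())*1e3
    r=minimize(cost,p0,method="Nelder-Mead",options=dict(initial_simplex=np.array(p0)+np.array([[0,0,0],[.01,0,0],[0,.01,0],[0,0,.05]]),xatol=1e-5,fatol=1e-5))
    return r.x,r.fun
def ortho(s,z,cx,cy,w=.36,n=560):
    # rows: decreasing x ; cols: decreasing y
    i=np.arange(n);X=cx+w/2-(i+.5)*w/n;Y=cy+w/2-(i+.5)*w/n
    xx,yy=np.meshgrid(X,Y,indexing="ij")
    m=project(s,np.c_[xx.ravel(),yy.ravel(),np.full(n*n,z)]).reshape(n,n,2).astype(np.float32)
    return cv2.remap(s["color"],m[...,0],m[...,1],cv2.INTER_CUBIC)
def w2o(X,cx,cy,w=.36,n=560): return np.stack([(cy+w/2-X[:,1])*n/w,(cx+w/2-X[:,0])*n/w],-1)
def model2w(p,Q):
    c,s_=np.cos(p[2]),np.sin(p[2]);return np.asarray(Q)@np.array([[c,s_],[-s_,c]])+p[:2]
E
cat > fit.py <<'E'
from h import *
G={"rack":(.53,.218,np.pi-.70-np.pi/2*0),"bar":(.53,-.185,0)}
import sys
for nm,zt,p0 in(("rack",.028,(.525,.222,np.deg2rad(180-40.3))),("bar",.038,(.53,-.185,np.deg2rad(-21.3)))):
    for n in("top","scene"):
        s=np.load(n+"0.npz");W=cloud(s).reshape(-1,3);b=.001 if n=="top" else -.001
        z=W[:,2]-b
        m=(abs(z-zt)<.004)&(np.hypot(W[:,0]-p0[0],W[:,1]-p0[1])<.17)
        p,f=rectfit(W[m],p0);print(nm,n,m.sum(),p[:2],np.rad2deg(p[2]),f)
        o=ortho(s,zt,*p0[:2])
        box=model2w(p,np.array([[1,1],[1,-1],[-1,-1],[-1,1]])*[.132,.038])
        cv2.polylines(o,[np.round(w2o(box,*p0[:2])).astype(int)],True,(0,0,255),1)
        for x in(.096,.032,-.032,-.096):
            c=w2o(model2w(p,[[x,0]]),*p0[:2])[0];cv2.circle(o,tuple(np.round(c).astype(int)),int(.029*560/.36),(0,255,0) if x!=.096 else (255,0,255),1)
        cv2.imwrite(f"pics/o_{nm}_{n}.png",o)
    cv2.imwrite(f"pics/o_{nm}.png",cv2.resize(np.hstack([cv2.imread(f"pics/o_{nm}_{n}.png") for n in("top","scene")]),(800,400),interpolation=cv2.INTER_AREA))
E
python3 fit.py
```

```text
rack top 2593 [0.53456124 0.21605818] 139.68614484867123 0.03860221932781939
rack scene 3696 [0.53281069 0.21530658] 139.63278544103343 0.021023496174943555
bar top 2573 [ 0.54184699 -0.18695259] -21.390756192726688 0.40753485688214575
bar scene 1795 [ 0.53908561 -0.18730626] -21.370448131523673 0.4333233510161039
```

View pics/o_rack.png

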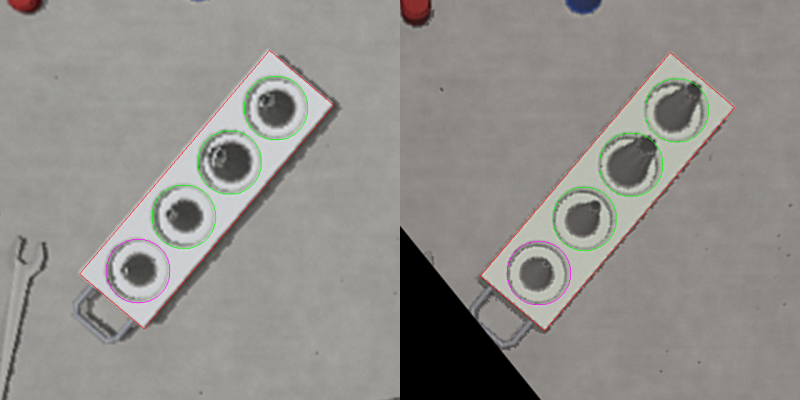

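View pics/o_bar.png

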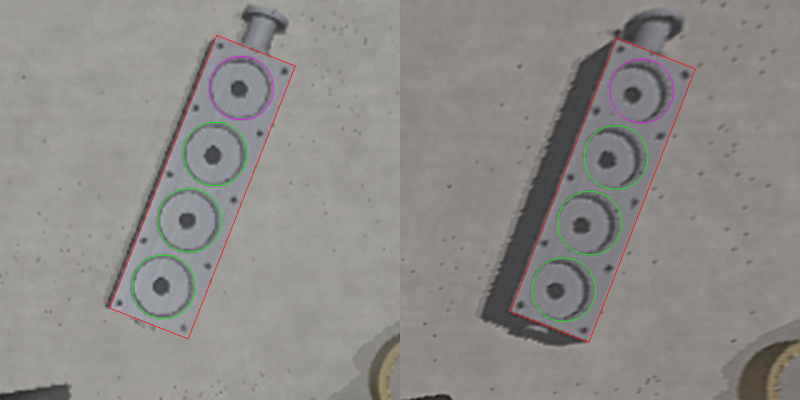

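Both fits sit well on the outlines. In the rectified rack picture lane 1, at the handle end, is around (138,270). Next I'll fit cones to find each nozzle's offset in its seat.

```bash
cat > cones.py <<'E'
from h import *
from scipy.optimize import least_squares
RF={"top":(.53456,.21606,np.deg2rad(139.66)),"scene":(.53281,.21531,np.deg2rad(139.66))}
types={0:(16,42,6),1:(18,46,8),2:(16,40,4.5),3:(19.5,50,10)}
for lane,x in enumerate((.096,.032,-.032,-.096),1):
    A={}
    for n in RF:
        s=np.load(n+"0.npz");W=cloud(s).reshape(-1,3);b=.001 if n=="top" else -.001
        p=RF[n];c,s_=np.cos(p[2]),np.sin(p[2]);q=(W[:,:2]-p[:2])@np.array([[c,-s_],[s_,c]])
        z=W[:,2]-b-.020
        m=(np.hypot(q[:,0]-x,q[:,1])<.026)&(z>.011)&(z<.055)
        A[n]=np.c_[q[m]-[x,0],z[m]]*1e3
    A["both"]=np.r_[A["top"],A["scene"]]
    for n,P in A.items():
        out=[]
        for t,(r0,h,r1) in types.items():
            f=lambda a:np.hypot(P[:,0]-a[0],P[:,1]-a[1])-np.maximum(r0+(r1-r0)*P[:,2]/h,0)
            r=least_squares(f,[0,0],loss="soft_l1");out.append((round(r.cost/len(P),3),t,r.x.round(1)))
        out.sort(key=lambda o:o[0]);print(lane,n,len(P),"zmax",np.sort(P[:,2])[-3:].round(1),out[:2])
E
python3 cones.py
```

```text
1 top 89 zmax [40.1 41.4 41.9] [(np.float64(0.549), 2, array([ 0.8, -1.5])), (np.float64(0.863), 0, array([ 2. , -2.5]))]
1 scene 153 zmax [39.6 40.  40.2] [(np.float64(0.394), 2, array([-2. , -0.1])), (np.float64(0.688), 0, array([-3.4, -0. ]))]
1 both 242 zmax [40.2 41.4 41.9] [(np.float64(0.675), 2, array([-1.4, -0.7])), (np.float64(1.289), 0, array([-2.7, -1.6]))]
2 top 93 zmax [41.  41.6 42.8] [(np.float64(0.289), 2, array([-0.4, -0.1])), (np.float64(0.435), 0, array([ 0.4, -1.2]))]
2 scene 162 zmax [42.2 42.2 42.2] [(np.float64(0.262), 2, array([-0.4,  0. ])), (np.float64(0.487), 0, array([-1.7,  0.1]))]
2 both 255 zmax [42.2 42.2 42.8] [(np.float64(0.272), 2, array([-0.4, -0. ])), (np.float64(0.641), 0, array([-1.2, -0.6]))]
3 top 148 zmax [51.  51.1 51.4] [(np.float64(0.229), 1, array([-0.4,  0.5])), (np.float64(0.587), 3, array([ 0.4, -1.7]))]
3 scene 276 zmax [50.2 50.9 51.3] [(np.float64(0.236), 1, array([0.2, 0. ])), (np.float64(0.758), 3, array([-1.9,  0.1]))]
3 both 424 zmax [51.1 51.3 51.4] [(np.float64(0.258), 1, array([0.1, 0.2])), (np.float64(0.866), 3, array([-1.3, -1. ]))]
4 top 112 zmax [46.1 46.5 48.5] [(np.float64(0.393), 1, array([-0. , -1.8])), (np.float64(0.456), 0, array([-0.3,  0.9]))]
4 scene 201 zmax [45.5 45.8 46.2] [(np.float64(0.461), 0, array([ 0.9, -0. ])), (np.float64(0.575), 1, array([-1.4, -0. ]))]
4 both 313 zmax [46.2 46.5 48.5] [(np.float64(0.526), 0, array([0.5, 0.4])), (np.float64(0.621), 1, array([-1., -1.]))]
```

Every nozzle is within about 2 mm of its seat centre. By height, lanes 1 to 4 hold nozzle_2, 0, 3 and 1. I'll check reachability before moving.

```bash
cat >> h.py <<'E'
RACK=(.5337,.2157,np.deg2rad(139.66)); BAR=(.5405,-.1871,np.deg2rad(-21.38))
LX=(.096,.032,-.032,-.096)
def ori(p,flip=0):
    a=p[2]+np.pi*flip;y=np.array([-np.sin(a),np.cos(a),0]);z=np.array([0,0,-1.]);return np.c_[np.cross(y,z),y,z]
def seat(p,i,z): 
    q=model2w(p,[[LX[i],0]])[0];return [float(q[0]),float(q[1]),z]
E
python3 - <<'E'
from cell import *
from h import *
print(read_state()["time"],read_state()["gripper_width"])
for nm,P,zs in(("rack",RACK,(.034,.16)),("bar",BAR,(.044,.16))):
    for f in(0,1):
        for i in range(4):
            for z in zs:
                j=ik(seat(P,i,z),ori(P,f)); print(nm,f,i,z,None if j is None else np.round(j))
E
```

```text
0.1 0.08535539293050393
rack 0 0 0.034 [ 48.  22. -15.   0. -54.   2.]
rack 0 0 0.16 [ 48.  15.  -4.   0. -71.   2.]
rack 0 1 0.034 [ 41.  24. -11.   0. -55.   9.]
rack 0 1 0.16 [ 41.  18.  -0.   0. -72.   9.]
rack 0 2 0.034 [ 34.  27.  -6.   0. -57.  15.]
rack 0 2 0.16 [ 34.  21.   5.   0. -74.  15.]
rack 0 3 0.034 [ 28.  30.  -0.   0. -60.  21.]
rack 0 3 0.16 [ 28.  25.  11.   0. -76.  21.]
rack 1 0 0.034 None
rack 1 0 0.16 None
rack 1 1 0.034 [  41.   24.  -11.    0.  -55. -171.]
rack 1 1 0.16 [  41.   18.   -0.    0.  -72. -171.]
rack 1 2 0.034 [  34.   27.   -6.    0.  -57. -165.]
rack 1 2 0.16 [  34.   21.    5.    0.  -74. -165.]
rack 1 3 0.034 [  28.   30.   -0.    0.  -60. -159.]
rack 1 3 0.16 [  28.   25.   11.    0.  -76. -159.]
bar 0 0 0.044 [  -6.   34.    8.    0.  -64. -105.]
bar 0 0 0.16 [  -6.   30.   18.    0.  -79. -105.]
bar 0 1 0.044 [  -4.   27.   -3.    0.  -59. -107.]
bar 0 1 0.16 [  -4.   22.    7.    0.  -74. -107.]
bar 0 2 0.044 [  -2.   21.  -14.    0.  -55. -109.]
bar 0 2 0.16 [  -2.   15.   -3.    0.  -71. -109.]
bar 0 3 0.044 [   0.   15.  -23.    0.  -52. -112.]
bar 0 3 0.16 [   0.    8.  -12.    0.  -69. -112.]
bar 1 0 0.044 [ -6.  34.   8.   0. -64.  75.]
bar 1 0 0.16 [ -6.  30.  18.   0. -79.  75.]
bar 1 1 0.044 [ -4.  27.  -3.   0. -59.  73.]
bar 1 1 0.16 [ -4.  22.   7.   0. -74.  73.]
bar 1 2 0.044 [ -2.  21. -14.   0. -55.  71.]
bar 1 2 0.16 [ -2.  15.  -3.   0. -71.  71.]
bar 1 3 0.044 [  0.  15. -23.   0. -52.  68.]
bar 1 3 0.16 [  0.   8. -12.   0. -69.  68.]
```

```bash
cat > job.py <<'E'
from cell import *
from h import *
def shot(nm):
    for n in("top","scene"):
        s=snapshot(n);np.savez(f"{nm}_{n}.npz",**s);cv2.imwrite(f"pics/{nm}_{n}.png",s["color"])
def st(m): 
    s=read_state();print(m,"t",round(s["time"],2),"p",np.round(s["tool_pos"],4),"F",np.round(s["contact_force"],1),"w",round(s["gripper_width"],4))
def pick(i,zg=.035):
    move_ptp(seat(RACK,i,.14),ori(RACK))
    move_straight(seat(RACK,i,zg),v=.12); st("down")
    gripper_to(0.0); st("gripped")
    move_straight(seat(RACK,i,.14),v=.12); st("lifted")
def go(i): move_ptp(seat(BAR,i,.15),ori(BAR,1)); st("over bar")
def place(i,zg=.035):
    move_straight(seat(BAR,i,zg+.025),v=.12)
    hit=move_straight(seat(BAR,i,zg+.008),v=.03,guard=6); st(f"placed guard={hit}")
    gripper_to(.085); st("open")
    move_straight(seat(BAR,i,.15),v=.15)
E
python3 -c "
from job import *
move_ptp(seat(RACK,0,.2),ori(RACK)); pick(0); shot('lift1')"
```

```text
down t 4.5 p [0.4612 0.2784 0.036 ] F [ 0.3 -0.7  0.2] w 0.0853
gripped t 5.16 p [0.4607 0.2779 0.0353] F [-0.9 -0.2  3.1] w 0.0159
lifted t 6.18 p [0.46   0.2775 0.139 ] F [-1.2 -0.1 -1.1] w 0.0154
```

```bash
python3 -c "
import cv2,numpy as np
a=cv2.imread('pics/lift1_top.png')[150:330,100:340];b=cv2.imread('pics/lift1_scene.png')[200:400,180:380]
cv2.imwrite('pics/l1.png',np.hstack([cv2.resize(a,(450,360)),cv2.resize(b,(345,360))]))"
```

```text
(no output)
```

View pics/l1.png

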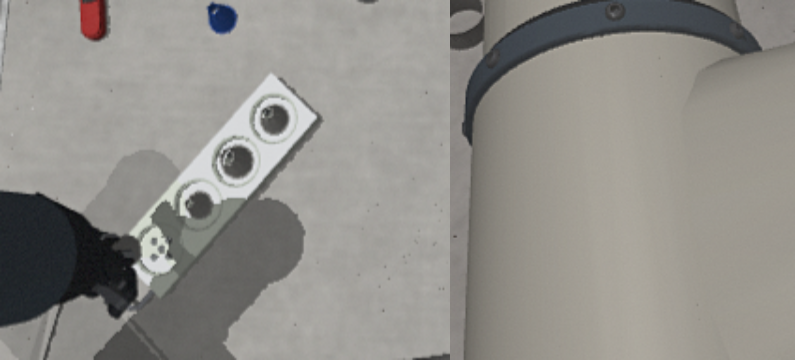

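Lane 1 is now empty in the rack (its drain holes show at about (155,245)) and the width reads 15.4 mm, so the nozzle is held. I'll carry it over and look again above the seat.

```bash
python3 -c "
from job import *
go(0); move_straight(seat(BAR,0,.075),v=.12); shot('bar1')
a=cv2.imread('pics/bar1_top.png')[130:330,320:560];b=cv2.imread('pics/bar1_scene.png')[80:280,280:500]
cv2.imwrite('pics/b1.png',np.hstack([cv2.resize(a,(420,350)),cv2.resize(b,(380,350))]))"
```

```text
over bar t 8.19 p [ 0.6302 -0.221   0.15  ] F [ 0.1  0.6 -0.1] w 0.016
```

View pics/b1.png

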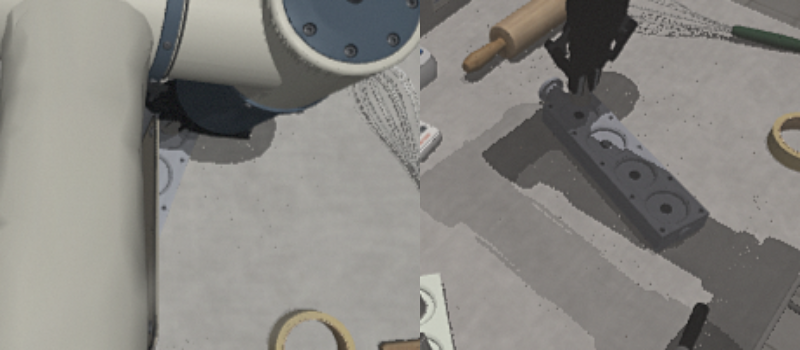

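The scene view shows the gripper over the pipe-end seat, so I'll place it there.

```bash
python3 -c "
from job import *
place(0); move_ptp(seat(RACK,1,.16),ori(RACK)); shot('pl1')
b=cv2.imread('pics/pl1_scene.png')[80:280,280:500];a=cv2.imread('pics/pl1_top.png')[130:330,320:560]
cv2.imwrite('pics/p1.png',np.hstack([cv2.resize(a,(420,350)),cv2.resize(b,(380,350))]))"
```

```text
placed guard=True t 9.84 p [ 0.6298 -0.222   0.0453] F [-0.2  0.6  2.4] w 0.0155
open t 10.52 p [ 0.6293 -0.2219  0.0445] F [-0.8 -0.6  0.2] w 0.0851
```

View pics/p1.png

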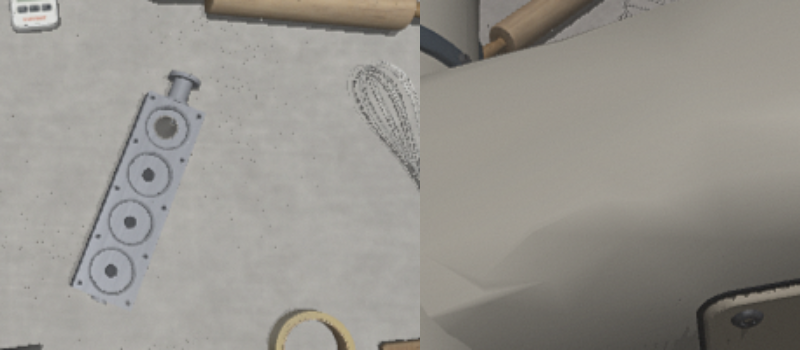

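The nozzle stands centred in the pipe-end seat at about (167,127). Next is lane 2.

```bash
cat > lane.py <<'E'
from job import *
import sys
i=int(sys.argv[1])
pick(i)
if read_state()["gripper_width"]<.007: print("EMPTY");sys.exit()
go(i); place(i)
move_ptp(seat(RACK,min(i+1,3),.16),ori(RACK)); shot(f'pl{i+1}')
a=cv2.imread(f'pics/pl{i+1}_top.png')[130:330,140:560];cv2.imwrite(f'pics/p{i+1}.png',cv2.resize(a,(798,380)))
E
python3 lane.py 1
```

```text
down t 14.47 p [0.51   0.2368 0.036 ] F [ 0.3 -0.8  0.4] w 0.0851
gripped t 15.12 p [0.5095 0.2365 0.0354] F [-0.8  0.4  3.7] w 0.0171
lifted t 16.14 p [0.5088 0.2361 0.139 ] F [-0.   0.1  0.2] w 0.017
over bar t 17.76 p [ 0.5705 -0.1979  0.1499] F [ 0.4 -0.6 -0.2] w 0.0173
placed guard=True t 19.16 p [ 0.5702 -0.1987  0.0454] F [-0.6  0.5  4.6] w 0.0174
open t 19.82 p [ 0.5697 -0.1986  0.0448] F [-0.5 -0.4  0. ] w 0.0848
```

View pics/p2.png

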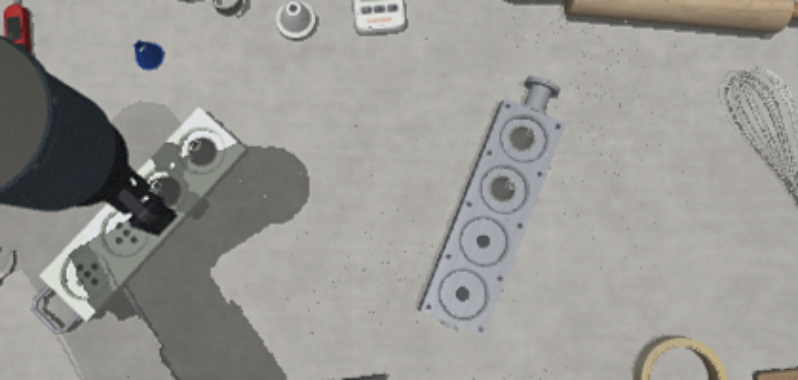

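Lanes 1 and 2 of the bar are filled, with nozzles at about (521,138) and (504,188). The first two rack seats are empty. Lane 3 next.

```bash
python3 lane.py 2
```

```text
down t 23.52 p [0.5588 0.1953 0.036 ] F [-0.6 -0.4  0.1] w 0.0847
gripped t 24.1 p [0.5584 0.1951 0.0356] F [-0.9 -0.   4.5] w 0.0257
lifted t 25.12 p [0.5575 0.1948 0.1389] F [ 0.2  0.  -0.4] w 0.0259
over bar t 26.52 p [ 0.511  -0.1748  0.1498] F [-0.  -0.4 -0. ] w 0.0256
placed guard=True t 27.91 p [ 0.5107 -0.1754  0.0456] F [ 0.  -0.2  3.9] w 0.0257
open t 28.52 p [ 0.5101 -0.1753  0.0452] F [ 0.8  0.2 -0.1] w 0.085
```

View pics/p3.png

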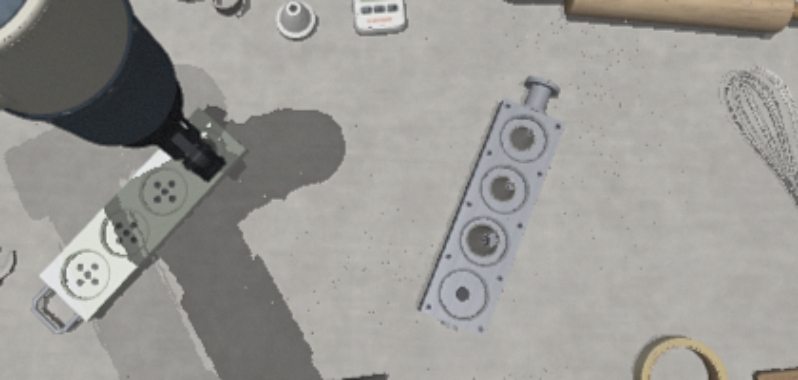

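Lane 3 is in, at about (484,240). Now lane 4, then I'll back the arm away for a final check.

```bash
python3 lane.py 3 && python3 - <<'E'
from job import *
move_j([85,14.6,6.2,0,-81.6,0]); st("away"); shot("fin0")
move_j([-57.5,14.6,6.2,0,-81.6,-16.3]); dwell(.3);st("home"); shot("fin")
from scipy.optimize import least_squares
T=[(16,40,4.5),(16,42,6),(19.5,50,10),(18,46,8)]
for n,b,p in(("top",.001,(.54185,-.18695,BAR[2])),("scene",-.001,(.53909,-.1873,BAR[2]))):
    W=cloud(np.load(f"fin_{n}.npz")).reshape(-1,3);c,s_=np.cos(p[2]),np.sin(p[2])
    q=(W[:,:2]-p[:2])@np.array([[c,-s_],[s_,c]]);z=W[:,2]-b-.03
    for i,x in enumerate(LX):
        m=(np.hypot(q[:,0]-x,q[:,1])<.026)&(z>.011)&(z<.06);P=np.c_[q[m]-[x,0],z[m]]*1e3
        if len(P)<10: print(n,i+1,"few",len(P));continue
        r0,h,r1=T[i];f=lambda a:np.hypot(P[:,0]-a[0],P[:,1]-a[1])-np.maximum(r0+(r1-r0)*P[:,2]/h,0)
        r=least_squares(f,[0,0],loss="soft_l1");print(n,i+1,len(P),"zmax",np.sort(P[:,2])[-3:].round(1),r.x.round(1),round(r.cost/len(P),2))
a=cv2.imread('pics/fin_top.png')[90:330,140:560];cv2.imwrite('pics/f1.png',cv2.resize(a,(798,456)))
E
```

```text
down t 32.03 p [0.6076 0.1538 0.0361] F [0.5 0.6 0.4] w 0.085
gripped t 32.64 p [0.6072 0.1536 0.0355] F [-0.7  0.6  3.5] w 0.0223
lifted t 33.67 p [0.6063 0.1534 0.1389] F [-0.1  0.9 -0.1] w 0.0224
over bar t 34.96 p [ 0.4517 -0.1517  0.1499] F [-0.   0.6 -0.4] w 0.0226
placed guard=True t 36.36 p [ 0.451  -0.152   0.0455] F [-0.5  1.5  4.9] w 0.0223
open t 36.99 p [ 0.4506 -0.152   0.0451] F [-0.6 -0.8 -1. ] w 0.0853
away t 41.21 p [0.2005 0.512  0.2313] F [0.4 0.2 0.6] w 0.085
home t 45.23 p [ 0.1535 -0.528   0.2314] F [-0.4  0.2 -0.1] w 0.0851
top 1 80 zmax [38.1 41.5 41.8] [1.2 0.1] 0.52
top 2 83 zmax [41.2 42.5 43.6] [ 0.9 -0.3] 0.32
top 3 137 zmax [48.8 50.3 51.8] [ 0.9 -0.8] 0.56
top 4 121 zmax [45.7 46.1 46.8] [ 0.3 -0.6] 0.48
scene 1 83 zmax [38.1 39.3 39.4] [ 2.2 -0.3] 0.6
scene 2 105 zmax [42.4 42.5 42.7] [ 2.2 -0.7] 0.69
scene 3 213 zmax [50.4 50.6 50.9] [ 1.9 -0.8] 0.8
scene 4 177 zmax [45.9 46.1 46.5] [ 1.5 -0.5] 0.66
```

```bash
ls pics | grep fin
```

```text
fin0_scene.png
fin0_top.png
fin_scene.png
fin_top.png
```

View pics/f1.png

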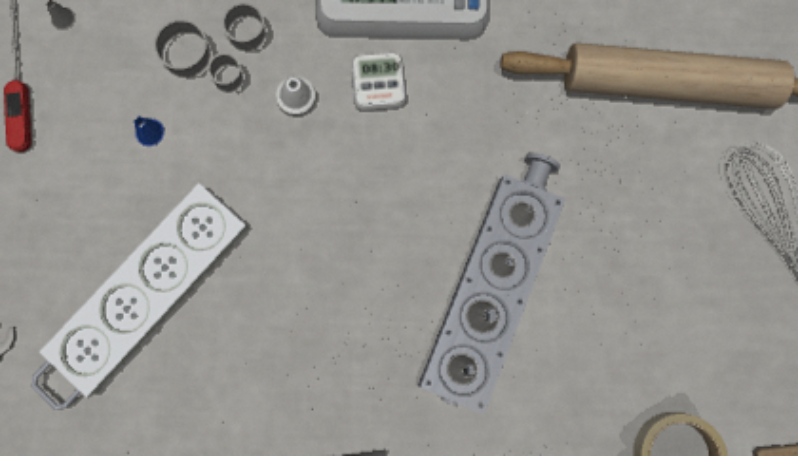

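View pics/fin_scene.png

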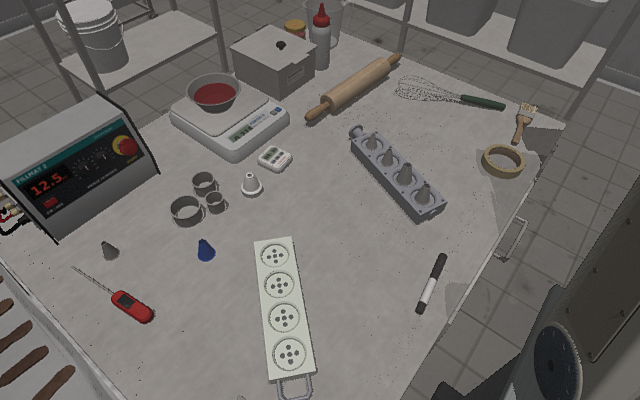

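All four nozzles stand upright in the bar, at (372,142) to (425,192) in the scene view. The rack is empty, and the spare and timer have not moved. I'm handing the job in.

```bash
python3 -c "
from cell import *
finish_job()"
```

```text
the job is handed in; nothing more can be done
```

I moved all four nozzles from the rack to the bar, one at a time and in lane order (1 to 4). Each went straight from its rack seat to the matching bar seat, and I handed the job in shortly after 45 s of robot time.

- **Seating:** each nozzle touched the seat floor at the height I expected (TCP about 45.5 mm).
- **Position:** in the final pictures all four stand upright, 0.3–2.3 mm from their seat centres in both cameras, against the 12 mm allowed. Their tip heights match nozzles fully down in the seats.
- **Bystanders:** the rack is empty, and the spare nozzle, timer and blue look-alike look unmoved in the pictures; I did not measure them.
- **Disagreements:** the two cameras differed by 1–3 mm on the rack and bar positions, so I used their average. At the start, the cone-shape fit could not reliably tell the nozzle types apart, so I went by height: lanes 1–4 hold nozzle_2, nozzle_0, nozzle_3 and nozzle_1. The types don't affect the lane order.

No check failed. The hand-in gives no verdict, so I can't confirm the result beyond these checks.

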